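Refill the coffee dose loader, hook its cover on and dial in the count

TASK

Swap the coffee dose cases: lay every full copper-coloured case from the bin flat in the white loader's tray, and lay the spent grey ones from the tray flat in the bin's compartments. Then close the tray with the blue cover: hook one long edge under the orange lip and swing the other edge down behind the far stop until it lies flat. Also roll the numbered wheel with a fingertip until the number facing straight up is the number of full cases loaded; leave the mug and spoon alone.

Things in the scene. Friction and masses are not known exactly. Their poses are not given: they have to be found in the camera images.
- case1: full dose case, a closed copper-coloured square stick with a black end and a paper band, 86 mm long (its x), 28 x 28 mm section, 60 g; origin at its centre (14 mm above what it lies on). Two to four cases are present, the others are None
- case2: full dose case, a closed copper-coloured square stick with a black end and a paper band, 86 mm long (its x), 28 x 28 mm section, 60 g; origin at its centre (14 mm above what it lies on). Two to four cases are present, the others are None
- case3: full dose case, a closed copper-coloured square stick with a black end and a paper band, 86 mm long (its x), 28 x 28 mm section, 60 g; origin at its centre (14 mm above what it lies on). Two to four cases are present, the others are None
- case4: full dose case, a closed copper-coloured square stick with a black end and a paper band, 86 mm long (its x), 28 x 28 mm section, 60 g; origin at its centre (14 mm above what it lies on). Two to four cases are present, the others are None
- spent1: spent dose case, plain grey with a green end, same size as a full one (86 mm along x, 28 x 28 mm), 40 g; origin at its centre. Two are present at the start, in two of the tray's four lanes; the others are None
- spent2: spent dose case, plain grey with a green end, same size as a full one (86 mm along x, 28 x 28 mm), 40 g; origin at its centre. Two are present at the start, in two of the tray's four lanes; the others are None
- spent3: spent dose case, plain grey with a green end, same size as a full one (86 mm along x, 28 x 28 mm), 40 g; origin at its centre. Two are present at the start, in two of the tray's four lanes; the others are None
- spent4: spent dose case, plain grey with a green end, same size as a full one (86 mm along x, 28 x 28 mm), 40 g; origin at its centre. Two are present at the start, in two of the tray's four lanes; the others are None
- bin: bamboo bin fixed to the table left or right of the loader, 112 (x) x 232 (y) mm, floor 4 mm thick; four compartments in a row along its y at y = -85, -28, 28, 85 mm, a case lying along x in each filled one. Walls and dividers 4 mm thick, tops only 12 mm above the table: fingers pass over them. Origin: centre of its underside
- loader: white loader fixed to the table. Origin: underside, mid-tray; x away from the robot, y left (turned up to 0.12 rad). Tray inside x +/-55, y +/-124 mm, floor z = 20 mm, undivided, four grey painted lanes along x at y = -84, -28, 28, 84. Rim ledges for the cover at z = 56. Seated, the cover's centre is at x = -2 (play +/-6), y = 0. Lip on the robot's side, stop on the far side, wheel housing at +y
- lip (a point): middle of the free lower edge of the orange lip, at x = -65, z = 73 mm in the loader: 17 mm above the ledge, which runs on under the lip to an upright at x = -85. The lip is 6 mm thick, 268 mm long along y, on the robot's side
- stop (a point): middle of the inner top edge of the far stop, at x = 74, z = 74 mm in the loader, 18 mm above the ledge; the stop is 8 mm thick. Lip and stop are 139 mm apart, less than the cover's 146 mm, so the cover goes in only tilted, robot-side edge under the lip first, then far edge down
- cover: blue cover plate 146 (x) x 262 (y) x 6 mm, 300 g, the same either way round, loose, lying flat on the table on the side away from the bin; origin at the centre of its underside. Black handle bar on top along its y: 14 mm thick (x), 90 mm long, its top 34 mm above the underside
- wheel_axis (a point): middle of the count wheel's axle, at x = 0, y = 210, z = 60 mm in the loader; the axle runs along the loader's y, and the point's axes are the loader's. Housing round it: x +/-75, y 165 to 255, top z = 72 mm; cheeks either side of the wheel (x +/-30, y = 183 and 237, top z = 88) bear red index lines at x = 0
- wheel (a joint): angle of the count wheel, rad: number k (0 to 7) faces straight up at k x 0.785 (pi/4). It grows as the wheel's top moves to the loader's +x. Starts near 0; stops at -0.5 and 6.0. No clicks: it stays where left (about 2 N at the rim turns it). Faces: 0 white, 1 yellow, 2 green, 3 blue, 4 red, 5 orange, 6 grey, 7 brown
- wheel_top (a point): point 52 mm straight above the axle (fixed to the loader), the height of the finger ribs' tips. The wheel has a hub of radius 34 mm, 36 mm wide, with eight black ribs 8 mm thick standing out to radius 52 mm, one half-way between each two numbers; push a rib along with a fingertip let down into the gap behind it
- mug: yellow enamel mug, 80 mm tall, beyond the loader; leave alone
- spoon: stainless spoon, 150 mm, on the table beyond the loader; leave alone
Mind the look-alikes: they are no part of the job. Leave any pink or red look-alike of the spent3 alone.

How it is judged:
On the way, in this order (a step that is already met when the one before it is completed fails the run):
1. every full case lies flat in the loader's tray and every spent one flat in the bin (x of case1 in the frame of loader between -0.03 and 0.03 m and y of case1 in the frame of loader between -0.115 and 0.115 m and z of case1 in the frame of loader between 0.027 and 0.042 m and x of case2 in the frame of loader between -0.03 and 0.03 m and y of case2 in the frame of loader between -0.115 and 0.115 m and z of case2 in the frame of loader between 0.027 and 0.042 m and x of case3 in the frame of loader between -0.03 and 0.03 m and y of case3 in the frame of loader between -0.115 and 0.115 m and z of case3 in the frame of loader between 0.027 and 0.042 m and x of case4 in the frame of loader between -0.03 and 0.03 m and y of case4 in the frame of loader between -0.115 and 0.115 m and z of case4 in the frame of loader between 0.027 and 0.042 m and x of spent1 in the frame of bin between -0.03 and 0.03 m and y of spent1 in the frame of bin between -0.115 and 0.115 m and z of spent1 in the frame of bin between 0.011 and 0.024 m and x of spent2 in the frame of bin between -0.03 and 0.03 m and y of spent2 in the frame of bin between -0.115 and 0.115 m and z of spent2 in the frame of bin between 0.011 and 0.024 m and x of spent3 in the frame of bin between -0.03 and 0.03 m and y of spent3 in the frame of bin between -0.115 and 0.115 m and z of spent3 in the frame of bin between 0.011 and 0.024 m and x of spent4 in the frame of bin between -0.03 and 0.03 m and y of spent4 in the frame of bin between -0.115 and 0.115 m and z of spent4 in the frame of bin between 0.011 and 0.024 m), for 0.2 s.
2. the cover is hooked under the lip and lies flat on the tray (x of cover in the frame of loader between -0.013 and 0.009 m and y of cover in the frame of loader between -0.02 and 0.02 m and z of cover in the frame of loader between 0.05 and 0.06 m and angle between the z axis of cover and the z axis of loader, either way round below 0.05 rad and angle between the x axis of cover and the x axis of loader, either way round below 0.12 rad and linear speed of cover below 0.02 m/s), for 0.2 s.
At the end, for the whole second after the job is handed in: Full cases flat in the tray (centres within 30 mm in x, 115 in y), spent ones flat in the bin (same limits); cover on the ledges within 0.05 rad of flat, under lip and behind stop (centre x -13 to 9 mm, y within 20); wheel at rest within 0.2 rad of the number of full cases (all of step 1 and all of step 2 and ((value of joint wheel between 2.94159 and 3.34159 rad and (height (world z) of case2 below 5 m or height (world z) of loader below -5 m) and (height (world z) of case3 below 5 m or height (world z) of loader below -5 m) and (height (world z) of case4 below 5 m or height (world z) of loader below -5 m)) or (value of joint wheel between 2.15619 and 2.55619 rad and (height (world z) of case2 below 5 m or height (world z) of loader below -5 m) and (height (world z) of case3 below 5 m or height (world z) of loader below -5 m) and (height (world z) of case4 above 5 m and height (world z) of loader above -5 m)) or (value of joint wheel between 2.15619 and 2.55619 rad and (height (world z) of case2 below 5 m or height (world z) of loader below -5 m) and (height (world z) of case3 above 5 m and height (world z) of loader above -5 m) and (height (world z) of case4 below 5 m or height (world z) of loader below -5 m)) or (value of joint wheel between 1.3708 and 1.7708 rad and (height (world z) of case2 below 5 m or height (world z) of loader below -5 m) and (height (world z) of case3 above 5 m and height (world z) of loader above -5 m) and (height (world z) of case4 above 5 m and height (world z) of loader above -5 m)) or (value of joint wheel between 2.15619 and 2.55619 rad and (height (world z) of case2 above 5 m and height (world z) of loader above -5 m) and (height (world z) of case3 below 5 m or height (world z) of loader below -5 m) and (height (world z) of case4 below 5 m or height (world z) of loader below -5 m)) or (value of joint wheel between 1.3708 and 1.7708 rad and (height (world z) of case2 above 5 m and height (world z) of loader above -5 m) and (height (world z) of case3 below 5 m or height (world z) of loader below -5 m) and (height (world z) of case4 above 5 m and height (world z) of loader above -5 m)) or (value of joint wheel between 1.3708 and 1.7708 rad and (height (world z) of case2 above 5 m and height (world z) of loader above -5 m) and (height (world z) of case3 above 5 m and height (world z) of loader above -5 m) and (height (world z) of case4 below 5 m or height (world z) of loader below -5 m))) and velocity of joint wheel between -0.05 and 0.05 rad/s); the robot touches nothing.
It fails at once if the mug is moved by more than 30 mm (distance of mug from where it was at the start of the episode above 0.03 m).
It fails at once if the spoon is moved by more than 30 mm (distance of spoon from where it was at the start of the episode above 0.03 m).
Of case2, case3, case4 only 1 to 3 are there at a start; the rules pass over those that are not, and their reading is None.
Of spent1, spent2, spent3, spent4 only 2 to 2 are there at a start; the rules pass over those that are not, and their reading is None.
At some moment in a run one of cover may be knocked a few centimetres aside while the robot is not near it.
Once in a run the grip may slacken for a moment while it holds something.
It also fails if it takes over 210 s, if anything falls off the work surface, if the arm or the gripper's body presses on something with over 40 N, if the wrist force passes 120 N, or if a joint passes its speed limit or range.

ROBOT

A 6-joint arm with a two-finger parallel gripper is mounted at the origin on the work surface. World frame = base frame: x ahead of the robot, y to its left, z up, the work surface at z = 0. Lengths are in m, angles in rad, forces in N, time in s.
With the tool pointing down it reaches from about 0.275 to 0.825 m from the base axis. Payload 4.9 kg.
Tool frame: the origin (TCP) lies midway between the tips of the shut fingers; the grasp point (between the pads) lies 19 mm behind it (grip_point_offset is the distance from the TCP to the grasp point, in m); z points along the fingers, x is the direction in which the jaws open and shut, and the axes are right-handed (so a half turn about z gives the same grasp; the last joint's range is limited). The gripper opens to 85 mm and grips with 20 to 120 N. Pads are 22 mm wide; open, the fingers measure 114 mm over their backs; the gripper's body (76 mm by 85 mm) begins 54 mm behind the grasp point. The pads swing forward as they close: fully open they stand 13 mm farther back than shut.
Start: joints at [-1.376, 0.326, -0.193, 1.052, 0, 1.437], TCP at [0.178, -0.521, 0.231] pointing down, gripper open.
Joint ranges: [-2.65, 2.65], [-0.97, 1.79], [-1.3, 1.35], [-1.93, 2.1], [-1.47, 1.37], [-3.14, 3.14]. Speed limits (rad/s): [2.57, 2.57, 3.14, 3.14, 3.14, 3.14].

INTERFACE

Orientations are given as a rotation vector (axis times angle).
In Python, from cell import * gives the robot as it stands. Calls block until the motion is done:
- movep(position, orientation): joint-space move of the TCP to a pose.
- move_l(position, velocity=0.15, rot=None, until_force=None): straight line of the TCP; rot=None keeps the orientation; velocity is the mean speed in m/s. With until_force (N) it stops when the force on the tool has changed by that much, and returns True; else False.
- set_joints(angles): joint-space move.
- let_go() and grab(newtons=None): open the fingers fully, or close them until they stop; newtons is the grip in N (None keeps the last).
- sleep(seconds).
- ik(position, orientation): joint angles nearest the present ones, or None.
- get_state(): the state.
- grab_frame(name): name is "side" or "top"; returns a dict with "img" (420x560x3 uint8, red, green, blue), "fx", "fy", "cx", "cy" (pixels), "cam_to_world" (4x4, takes a point from camera to world coordinates). Camera axes: x right, y down, z forward; pixel columns grow to the right and rows downward; lengths in m; the calibration is good to about 2 mm. A picture is of the moment at which its call begins. There is no depth.
A pose or a line that the arm cannot do raises MotionError and nothing moves.
- sign_off(): hands the job in, once; it reports no verdict.
Trained networks look in the newest picture that a camera, given by its name, has taken for a name from the list of things; names that differ only in an ending like _2 or _b are one class to them, and where a whole thing is asked for, a point or a joint stands for the part that bears it (a point fixed in the world has none). Each returns a list of dicts, best first, with "score" (0 to 1); they miss things now and then, are a little off and sometimes report something else, mostly with a low value. They report only what shows in the picture. A call takes as long as a camera call. They do not tell look-alikes from the thing itself.
- spot_in(camera, name): "centre" ([column, row] in pixels, amid what is visible of it).
- silhouettes(camera, name): "mask" (420x560 bool, what is visible of it) and "centre" ([column, row] in pixels, amid what is visible of it).
- tip_of(camera, name): "centre" ([column, row] in pixels: a listed point, or the origin of a listed thing).
The state is a dict: "clock": time; "q": joint angles; "joint_velocities": joint speeds; "tau": joint torques, N m; "position": TCP position; "eef_rot": TCP orientation; "contact_force": force on the tool from outside, world axes, zero at the start; "wrist_torque": the same for the moment, N m; "finger_gap": opening from 0.0 (shut) to 1.0 (fully open).
Only numpy, scipy, OpenCV 4.12 (cv2) and the standard library are available. Lean on these libraries where they do the work, as an engineer would, in place of code of your own. Each camera call takes 0.05 s, during which the arm holds its last target.

## Working session

There is one attempt and no reset: what is moved stays moved. The work goes in short steps, each a Python script; the robot and the scene stay as the last script left them, time stands still between calls to the robot, and variables do not carry over. Pictures are saved under pics/ and viewed, and the job is handed in when it is done.

```bash
ls; mkdir -p pics; python3 - <<'E'
from cell import *
import cv2
print(get_state())
for c in ("top","side"):
    f=grab_frame(c); cv2.imwrite(f"pics/a_{c}.png",f["img"][:,:,::-1]); print(c,f["fx"],f["fy"],f["cx"],f["cy"],f["cam_to_world"].tolist() if hasattr(f["cam_to_world"],'tolist') else f["cam_to_world"])
E
```

```text
pics
{'clock': 0.0, 'q': array([-1.37619328e+00,  3.26974953e-01, -1.93594244e-01,  1.05201329e+00,
        1.87753935e-05,  1.43660461e+00]), 'joint_velocities': array([0.00116087, 0.00069287, 0.00040425, 0.0008227 , 0.00136264,
       0.00018714]), 'tau': array([ 1.58877529e-04, -4.43403983e+01,  2.62439901e+01,  1.54685893e-02,
       -2.02113401e-04,  6.82474834e-06]), 'position': array([ 0.17750103, -0.51994222,  0.230481  ]), 'eef_rot': array([-2.55403913e+00,  1.82721308e+00,  2.02192900e-03]), 'contact_force': array([ 0.3624135 , -0.57858424, -0.23371394]), 'wrist_torque': array([-0.0095357 , -0.00929435,  0.0576002 ]), 'finger_gap': 1.0006652680627162}
top 456.6264497516728 456.6264497516728 289.5716160619898 207.6013900347098 [[-0.026799888676418436, -0.9928889439096203, 0.11598840902853248, 0.4212221083639197], [-0.999625931337728, 0.027251716726252925, 0.0023111323311220985, 0.002709357160965536], [-0.005455581005857485, -0.11588308331033763, -0.9932478782450923, 1.1020023532375913], [0.0, 0.0, 0.0, 1.0]]
side 518.2496230196426 518.2496230196426 274.3210980293551 200.4986222260282 [[-0.8324801179774368, -0.3805110482016718, 0.4027259556680418, 0.059887772437697474], [-0.5539905005806509, 0.5827438021173558, -0.5945621803984911, 0.7130872073432775], [-0.008448576132839045, -0.7180675478604176, -0.6959221352069889, 0.9149006618097654], [0.0, 0.0, 0.0, 1.0]]
```

View pics/a_top.png

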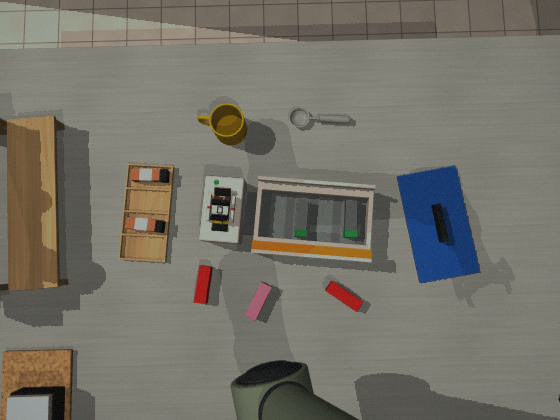

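View pics/a_side.png

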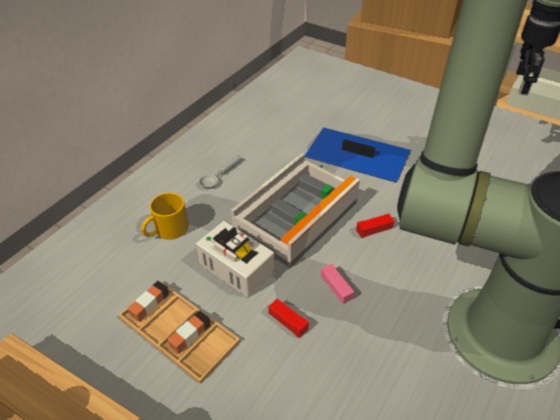

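```bash
cat > h.py <<'E'
from cell import *
import numpy as np, cv2
from scipy.spatial.transform import Rotation as R
F={}
def shot(c,save=None):
    f=grab_frame(c); F[c]=f
    if save: cv2.imwrite(save,f["img"][:,:,::-1])
    return f
def ray(f,uv):
    T=np.array(f["cam_to_world"]); d=np.array([(uv[0]-f["cx"])/f["fx"],(uv[1]-f["cy"])/f["fy"],1.])
    return T[:3,3],T[:3,:3]@d
def atz(f,uv,z):
    o,d=ray(f,uv); return o+d*(z-o[2])/d[2]
def proj(f,p):
    T=np.array(f["cam_to_world"]); q=T[:3,:3].T@(np.asarray(p)-T[:3,3])
    return np.array([f["fx"]*q[0]/q[2]+f["cx"],f["fy"]*q[1]/q[2]+f["cy"]])
def crop(f,u0,v0,u1,v1,s,name):
    im=f["img"][v0:v1,u0:u1,::-1]; cv2.imwrite(name,cv2.resize(im,None,fx=s,fy=s,interpolation=cv2.INTER_CUBIC))
E
python3 - <<'E'
from h import *
np.set_printoptions(precision=4,suppress=True)
for c in("top","side"):
    f=shot(c)
    for n in ["loader","lip","stop","wheel_axis","wheel_top","bin","cover","mug","spoon","case1","spent1"]:
        z={"loader":0,"lip":.073,"stop":.074,"wheel_axis":.06,"wheel_top":.112,"bin":0,"cover":0,"case1":.018,"spent1":.034}.get(n,0)
        for d in tip_of(c,n)[:5]:
            print(c,n,round(d["score"],2),np.round(d["centre"],1),atz(f,d["centre"],z))
crop(F["top"],90,150,390,275,2.6,"pics/b_top.png")
crop(F["side"],100,130,420,390,2.3,"pics/b_side.png")
E
```

```text
top loader 0.87 [310.4 221.8] [ 0.5139 -0.0442  0.    ]
top lip 0.62 [307.2 244.9] [ 0.456  -0.0322  0.073 ]
top stop 0.88 [317.3 186.3] [ 0.5884 -0.0594  0.074 ]
top stop 0.65 [145.1 210.6] [0.5434 0.3329 0.074 ]
top stop 0.35 [349.7 218.3] [ 0.5132 -0.13    0.074 ]
top wheel_axis 0.73 [223.6 209.9] [0.5417 0.1568 0.06  ]
top wheel_top 0.82 [218.7 205.3] [0.5461 0.1597 0.112 ]
top bin 0.93 [143.9 211.4] [0.5503 0.3596 0.    ]
top cover 0.65 [438.5 222.4] [ 0.504  -0.3535  0.    ]
top mug 0.58 [232.1 128.6] [0.7511 0.1426 0.    ]
top mug 0.45 [151.9 176.1] [0.637  0.3409 0.    ]
top mug 0.45 [440.1 218.4] [ 0.5136 -0.358   0.    ]
top spoon 0.81 [318.1 120.8] [ 0.765  -0.0714  0.    ]
top spoon 0.19 [301.9 217.7] [ 0.5245 -0.0239  0.    ]
top case1 0.93 [148.1 172.8] [0.6418 0.3446 0.018 ]
top case1 0.76 [146.  223.9] [0.5181 0.3485 0.018 ]
top spent1 0.86 [300.4 217.1] [ 0.5228 -0.0196  0.034 ]
top spent1 0.78 [204.3 285.3] [0.3706 0.2071 0.034 ]
top spent1 0.77 [258.2 302.3] [0.3287 0.0832 0.034 ]
top spent1 0.7 [351.8 218.3] [ 0.5167 -0.1401  0.034 ]
top spent1 0.62 [344.5 300.2] 
[... 370 characters left out ...]
n 0.76 [177.1 330. ] [0.5455 0.3518 0.    ]
side bin 0.4 [295.5 216. ] [ 0.5154 -0.0514  0.    ]
side cover 0.94 [354.1 150.7] [ 0.513  -0.3585 -0.    ]
side mug 0.61 [172.7 225.8] [ 0.7466  0.1392 -0.    ]
side spoon 0.63 [220.7 176.4] [ 0.7603 -0.0672  0.    ]
side case1 0.88 [188.4 334.6] [0.5105 0.3545 0.018 ]
side case1 0.85 [152.2 302.9] [0.6219 0.3387 0.018 ]
side case1 0.74 [170.1 225.5] [0.7389 0.1531 0.018 ]
side spent1 0.94 [371.5 223.2] [ 0.3378 -0.1001  0.034 ]
side spent1 0.89 [313.8 186.3] [ 0.515  -0.1364  0.034 ]
side spent1 0.89 [290.8 212.1] [ 0.5147 -0.0279  0.034 ]
side spent1 0.83 [335.2 283.6] [0.3245 0.0989 0.034 ]
side spent1 0.58 [290.  318.4] [0.3581 0.2224 0.034 ]
```

View pics/b_top.png

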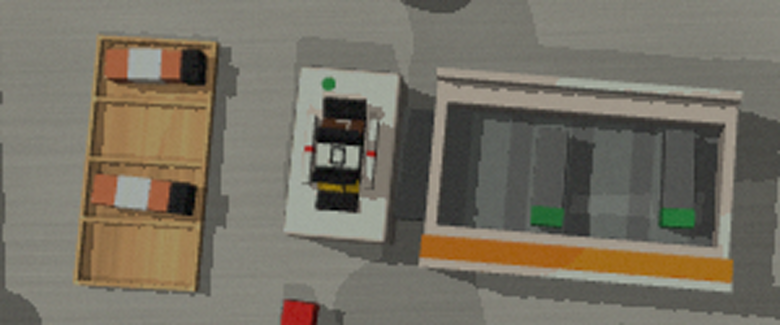

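View pics/b_side.png

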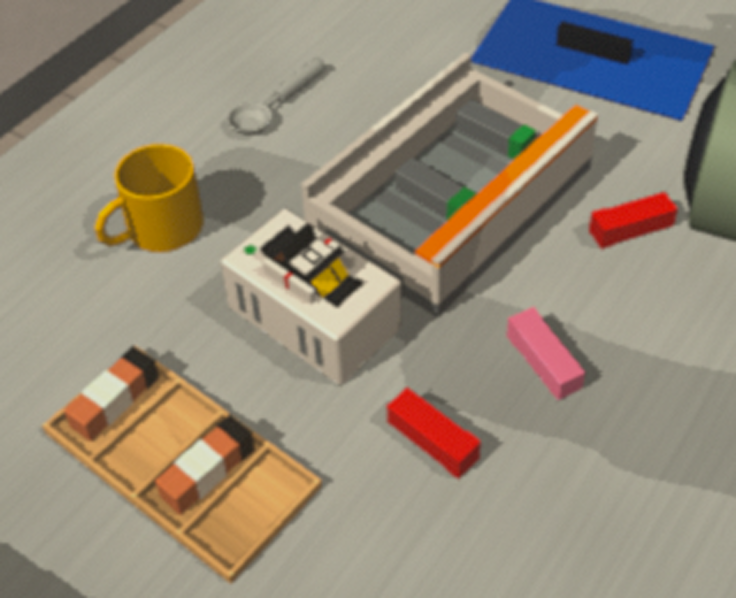

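```bash
cat > fit.py <<'E'
from h import *
from scipy.optimize import least_squares
np.set_printoptions(precision=4,suppress=True)
def TL(p,q):
    c,s=np.cos(p[2]),np.sin(p[2]); return np.array([p[0]+c*q[0]-s*q[1],p[1]+s*q[0]+c*q[1],q[2]])
def fit(obs,p0):
    def res(p): return np.concatenate([proj(F[c],TL(p,q))-uv for c,q,uv in obs])
    r=least_squares(res,p0,loss="soft_l1"); return r.x,res(r.x).reshape(-1,2)
def draw(c,p,polys,img,col):
    for poly in polys:
        a=np.array([proj(F[c],TL(p,q)) for q in poly]); cv2.polylines(img,[np.round(a*4*16).astype(int)],False,col,1,cv2.LINE_AA,4)
def rect(x0,x1,y0,y1,z): return [(x0,y0,z),(x1,y0,z),(x1,y1,z),(x0,y1,z),(x0,y0,z)]
LP=[rect(-.075,.075,.165,.255,.072),rect(-.055,.055,-.124,.124,.02),[(-.065,-.134,.073),(-.065,.134,.073)],[(.074,-.134,.074),(.074,.134,.074)],rect(-.055,.055,-.124,.124,.056)]
BP=[rect(-.056,.056,-.116,.116,.012)]+[[(-.056,y,.012),(.056,y,.012)] for y in(-.0565,0,.0565)]
E
cat > f1.py <<'E'
from fit import *
for c in("top","side"): shot(c)
T=lambda u,v:np.array([90+u/2.6-.3,150+v/2.6-.3]); S=lambda u,v:np.array([100+u/2.3-.28,130+v/2.3-.28])
ob=[("top",(.075,.255,.072),T(300,67)),("top",(.075,.165,.072),T(400,72)),("top",(-.075,.255,.072),T(285,234)),("top",(-.075,.165,.072),T(386,241)),
("top",(-.065,.134,.079),T(422,236)),("top",(-.065,-.134,.079),T(733,261)),
("side",(-.075,.165,.072),S(400,285)),("side",(.075,.255,.072),S(222,264)),("side",(.075,.165,.072),S(288,208)),("side",(-.075,.255,.072),S(340,345))]
pl,r=fit(ob,[.52,-.045,-.08]); print("loader",pl);print(r)
bb=[("top",(.056,.116),T(99,35)),("top",(.056,-.116),T(217,41)),("top",(-.056,-.116),T(197,292)),("top",(-.056,.116),T(75,283)),
("side",0,S(133,348)),("side",0,S(43,427)),("side",0,S(232,580)),("side",0,S(323,482))]
# bin rotated: image top = +x world. take bin y along world +x (yaw ~ -pi/2 )
q={"a":(-.056,.116,.012),"b":(.056,.116,.012),"c":(.056,-.116,.012),"d":(-.056,-.116,.012)}
bo=[("top",q["a"],T(99,35)),("top",q["b"],T(217,41)),("top",q["c"],T(197,292)),("top",q["d"],T(75,283)),
("side",q["b"],S(133,348)),("side",q["a"],S(43,427)),("side",q["d"],S(232,580)),("side",q["c"],S(323,482))]
pb,r=fit(bo,[.55,.355,-1.5]); print("bin",pb);print(r)
for c in("top","side"):
    im=cv2.resize(F[c]["img"][:,:,::-1],None,fx=4,fy=4,interpolation=cv2.INTER_LINEAR)
    draw(c,pl,LP,im,(255,0,255)); draw(c,pb,BP,im,(255,0,255))
    im=im[560:1160,360:1560] if c=="top" else im[600:1560,400:1680]
    cv2.imwrite(f"pics/c_{c}.png",cv2.resize(im,None,fx=.66 if c=="top" else .62,fy=.66 if c=="top" else .62,interpolation=cv2.INTER_AREA))
for u in [(150,175),(145,225)]: print(atz(F["top"],u,.032))
E
python3 f1.py
```

```text
loader [ 0.5191 -0.0487 -0.1026]
[[-0.2425  0.4889]
 [ 0.3962  1.4593]
 [-0.9336  1.639 ]
 [-0.0307  1.9699]
 [-0.0555  0.3617]
 [ 0.0604 -0.1643]
 [ 0.5577 -1.8908]
 [-2.1757 -1.5678]
 [-2.0651 -0.6057]
 [-1.6403 -1.5308]]
bin [ 0.5447  0.3504 -1.6465]
[[-0.5065  1.4992]
 [-0.0764  1.3492]
 [-0.0394  0.7819]
 [-0.0535  1.9228]
 [ 0.4404 -0.9048]
 [-1.0553 -0.2624]
 [-1.1013 -1.1007]
 [-0.9871 -1.1001]]
[0.6335 0.3356 0.032 ]
[0.5143 0.3463 0.032 ]
```

View pics/c_top.png

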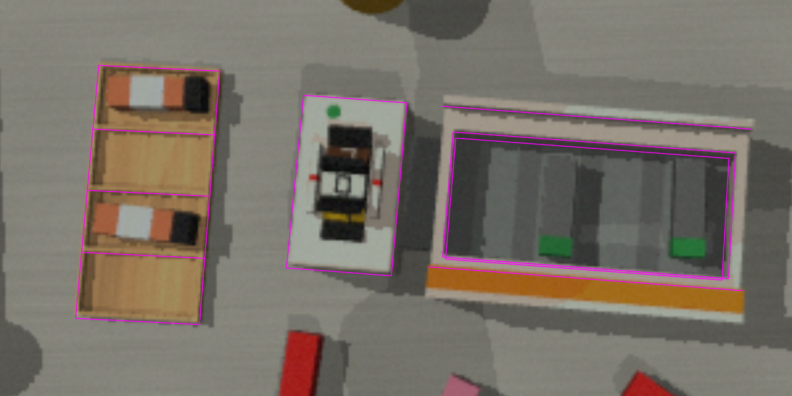

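View pics/c_side.png

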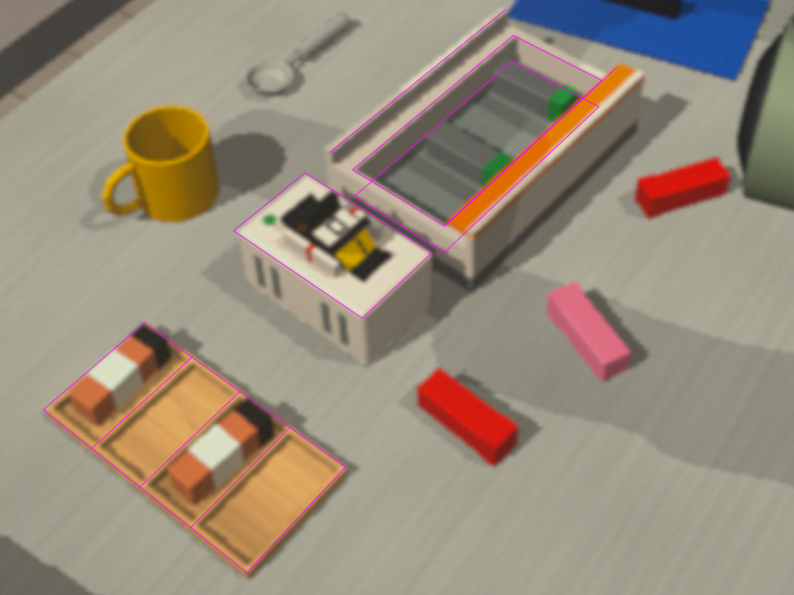

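```bash
cat >> h.py <<'E'
PL=np.array([.5191,-.0487,-.1026]); PB=np.array([.5447,.3504,-1.6465])
def L2W(p,q):
    c,s=np.cos(p[2]),np.sin(p[2]); return np.array([p[0]+c*q[0]-s*q[1],p[1]+s*q[0]+c*q[1],q[2]])
def W2L(p,w):
    c,s=np.cos(p[2]),np.sin(p[2]); d=np.asarray(w)[:2]-p[:2]; return np.array([c*d[0]+s*d[1],-s*d[0]+c*d[1]])
def down(a,tilt=0):
    x=np.array([np.cos(a),np.sin(a),0]); z=np.array([0,0,-1.]); 
    return R.from_matrix(np.stack([x,np.cross(z,x),z],1)).as_rotvec()
def downs(pos,a):
    "rotvec nearest present among half turns"
    q=get_state()["q"]; best=None
    for k in(-1,0,1,2):
        r=down(a+k*np.pi); 
        s=ik(pos,r)
        if s is None: continue
        d=abs(np.array(s)-q).max()+ (5 if abs(s[5])>2.9 else 0)
        if best is None or d<best[0]: best=(d,r)
    return best[1]
def st():
    s=get_state(); return "t=%.1f gap=%.3f p=%s F=%s"%(s["clock"],s["finger_gap"],np.round(s["position"],4),np.round(s["contact_force"],1))
E
python3 - <<'E'
from h import *
np.set_printoptions(precision=4,suppress=True)
f=shot("top")
for u in [(149.8,176.4),(145.7,225.7)]: print("bin",W2L(PB,atz(f,u,.032)))
for u in [(300.6,218.9),(350.6,219.2)]: print("tray",W2L(PL,atz(f,u,.048)))
for n,p,q in [("t28",PL,(0,.028)),("t-84",PL,(0,-.06)),("b85",PB,(0,.085)),("b-28",PB,(0,-.028)),("park",None,None)]:
    w=L2W(p,(*q,.03)) if p is not None else np.array([.385,-.03,.012])
    a=(p[2] if p is not None else PL[2])+np.pi/2
    for k in(0,1):
        for z in(w[2],.17):
            s=ik([w[0],w[1],z],down(a+k*np.pi)); print(n,w[:2],k,None if s is None else np.round(s,2))
s=get_state(); print(s["eef_rot"])
E
```

```text
bin [0.0079 0.0863]
bin [ 0.0081 -0.0316]
tray [-0.0048  0.0287]
tray [ 0.0032 -0.0868]
t28 [ 0.522  -0.0208] 0 [-0.18  0.5  -0.51  0.56 -0.   -0.08]
t28 [ 0.522  -0.0208] 0 [-0.18  0.33 -0.36  0.89 -0.   -0.08]
t28 [ 0.522  -0.0208] 1 [-0.18  0.5  -0.51  0.56 -0.    3.06]
t28 [ 0.522  -0.0208] 1 [-0.18  0.33 -0.36  0.89 -0.    3.06]
t-84 [ 0.513  -0.1084] 0 [-0.35  0.51 -0.51  0.56 -0.   -0.25]
t-84 [ 0.513  -0.1084] 0 [-0.35  0.33 -0.35  0.89 -0.   -0.25]
t-84 [ 0.513  -0.1084] 1 [-0.35  0.51 -0.51  0.56 -0.    2.9 ]
t-84 [ 0.513  -0.1084] 1 [-0.35  0.33 -0.35  0.89 -0.    2.9 ]
b85 [0.6295 0.344 ] 0 [0.4  0.8  0.08 0.85 0.   2.04]
b85 [0.6295 0.344 ] 0 [0.4  0.68 0.23 1.12 0.   2.04]
b85 [0.6295 0.344 ] 1 [ 0.4   0.8   0.08  0.85  0.   -1.1 ]
b85 [0.6295 0.344 ] 1 [ 0.4   0.68  0.23  1.12  0.   -1.1 ]
b-28 [0.5168 0.3525] 0 [ 0.48  0.65 -0.22  0.7   0.    2.13]
b-28 [0.5168 0.3525] 0 [ 0.48  0.51 -0.07  0.99  0.    2.13]
b-28 [0.5168 0.3525] 1 [ 0.48  0.65 -0.22  0.7   0.   -1.01]
b-28 [0.5168 0.3525] 1 [ 0.48  0.51 -0.07  0.99  0.   -1.01]
park [ 0.385 -0.03 ] 0 [-0.27  0.36 -0.87  0.34 -0.   -0.17]
park [ 0.385 -0.03 ] 0 [-0.27  0.08 -0.68  0.81 -0.   -0.17]
park [ 0.385 -0.03 ] 1 [-0.27  0.36 -0.87  0.34 -0.    2.97]
park [ 0.385 -0.03 ] 1 [-0.27  0.08 -0.68  0.81 -0.    2.97]
[-2.555   1.828   0.0001]
```

```bash
cat >> h.py <<'E'
AT=PL[2]+np.pi/2; AB=PB[2]+np.pi/2+np.pi; UP=.16
def go(w,a,z=UP):
    movep([w[0],w[1],z],down(a))
def pick(w,a,fl,dz=.009):
    go(w,a); move_l([w[0],w[1],fl+dz],velocity=.2); grab(50); print("grab",st())
    move_l([w[0],w[1],UP],velocity=.25); print("up",st())
def place(w,a,fl,dz=.009):
    go(w,a); 
    if get_state()["finger_gap"]<.2: print("LOST?",st())
    h=move_l([w[0],w[1],fl+dz+.001],velocity=.15,until_force=8); print("down",h,st())
    let_go(); move_l([w[0],w[1],UP],velocity=.25)
E
python3 - <<'E'
from h import *
w=L2W(PL,(-.003,.0285,0)); 
pick(w,AT,.020); 
place((.385,-.012),AT,.0); print(st())
shot("side","pics/d_side.png"); shot("top","pics/d_top.png")
E
```

```text
grab t=5.0 gap=0.319 p=[ 0.5197 -0.0201  0.0297] F=[-0.5 -0.6  5.7]
up t=5.7 gap=0.319 p=[ 0.5183 -0.0199  0.159 ] F=[-0.2  0.2 -0.5]
down True t=7.3 gap=0.313 p=[ 0.3842 -0.0118  0.0097] F=[-1.5  1.   8.2]
t=8.6 gap=1.000 p=[ 0.3844 -0.0119  0.1592] F=[-0.3 -0.6 -0.5]
```

View pics/d_side.png

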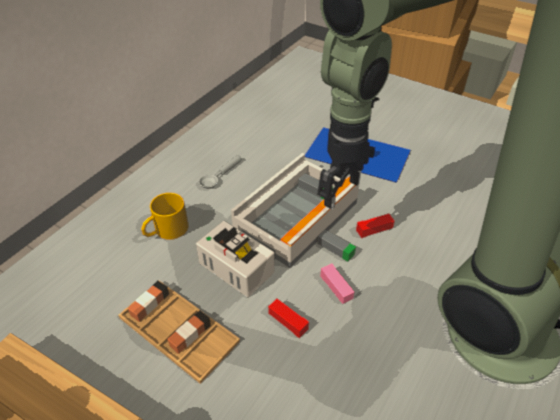

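View pics/d_top.png

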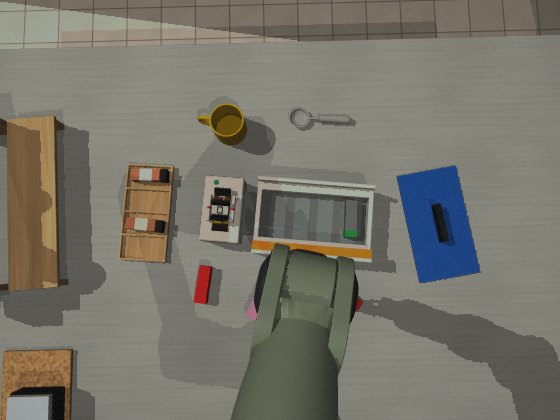

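The parked spent case lies flat in front of the loader (side px 338,245), and nothing else has moved. Next come the swaps.

```bash
python3 - <<'E'
from h import *
w=L2W(PB,(.008,-.031,0)); pick(w,AB,.004)
if get_state()["finger_gap"]>.2:
    w=L2W(PL,(0,.042,0)); place(w,AT,.020); print(st())
shot("side","pics/e_side.png")
E
```

```text
grab t=11.6 gap=0.322 p=[0.5139 0.3452 0.0139] F=[-0.7 -0.6  5.7]
up t=12.3 gap=0.319 p=[0.5122 0.3443 0.1585] F=[-0.1 -0.2 -1.4]
down True t=14.5 gap=0.315 p=[ 0.5217 -0.006   0.0294] F=[ 1.  -0.6  1.1]
t=15.8 gap=1.002 p=[ 0.5228 -0.0068  0.1592] F=[-0.3 -0.6 -0.2]
```

View pics/e_side.png

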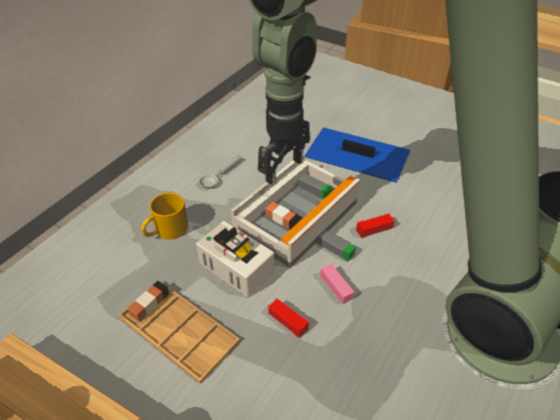

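```bash
python3 - <<'E'
from h import *
w=L2W(PL,(.003,-.0625,0)); pick(w,AT,.020,.010)
if get_state()["finger_gap"]>.2:
    w=L2W(PB,(0.002,-.086,0)); place(w,AB,.004); print(st())
    w=L2W(PB,(.008,.086,0)); pick(w,AB,.004)
    if get_state()["finger_gap"]>.2:
        w=L2W(PL,(0,-.045,0)); place(w,AT,.020); print(st())
shot("side","pics/g_side.png")
E
```

```text
grab t=17.7 gap=0.312 p=[ 0.5163 -0.1114  0.0308] F=[-0.7  0.3  4.7]
up t=18.4 gap=0.310 p=[ 0.515  -0.1109  0.1591] F=[ 0.5 -0.5 -0.8]
down True t=21.0 gap=0.314 p=[0.4576 0.3535 0.0144] F=[ 0.1 -0.1  2.5]
t=22.3 gap=1.001 p=[0.4581 0.3545 0.159 ] F=[-0.   0.4 -0.7]
grab t=24.5 gap=0.316 p=[0.6305 0.3361 0.0139] F=[ 0.5 -0.   4.1]
up t=25.3 gap=0.314 p=[0.6288 0.3355 0.1582] F=[-0.6 -0.3 -0.8]
down True t=27.7 gap=0.315 p=[ 0.5131 -0.0925  0.0295] F=[0.5 0.3 2.5]
t=29.0 gap=1.003 p=[ 0.5139 -0.0933  0.1592] F=[-0.8 -0.4  0.2]
```

View pics/g_side.png

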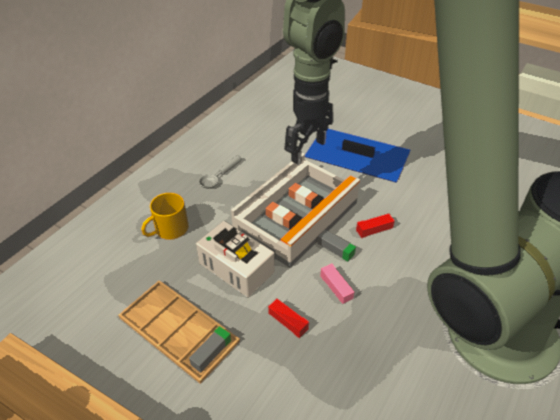

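```bash
python3 - <<'E'
from h import *
w=(.385,-.012); pick(w,AT,0,.009)
if get_state()["finger_gap"]>.2:
    w=L2W(PB,(0.002,.028,0)); place(w,AB,.004); print(st())
set_joints([-1.376, 0.326, -0.193, 1.052, 0, 0])
f=shot("top","pics/h_top.png"); g=shot("side","pics/h_side.png")
print(st())
crop(f,90,130,490,290,2,"pics/h_top2.png")
crop(g,180,200,300,320,5,"pics/h_wheel.png")
E
```

```text
grab t=31.2 gap=0.312 p=[ 0.3855 -0.0121  0.0096] F=[-1.3  0.8  7.3]
up t=31.9 gap=0.315 p=[ 0.3844 -0.0119  0.1592] F=[-0.3  0.1 -0.8]
down True t=34.4 gap=0.318 p=[0.5708 0.3449 0.0136] F=[-0.8 -0.2  4.7]
t=35.7 gap=1.000 p=[0.5717 0.346  0.1588] F=[-0.4  1.1  0.3]
t=39.2 gap=0.998 p=[ 0.1782 -0.5201  0.2312] F=[ 0.5  0.5 -0.4]
```

View pics/h_side.png

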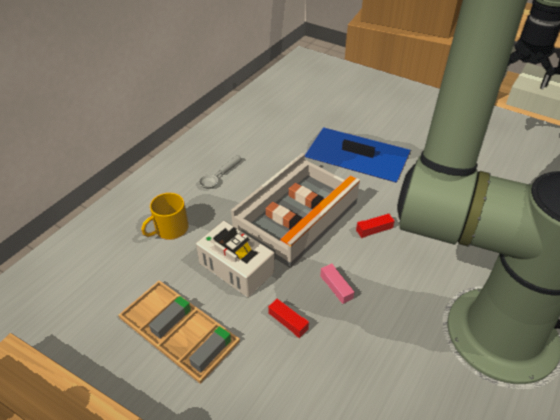

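View pics/h_top2.png

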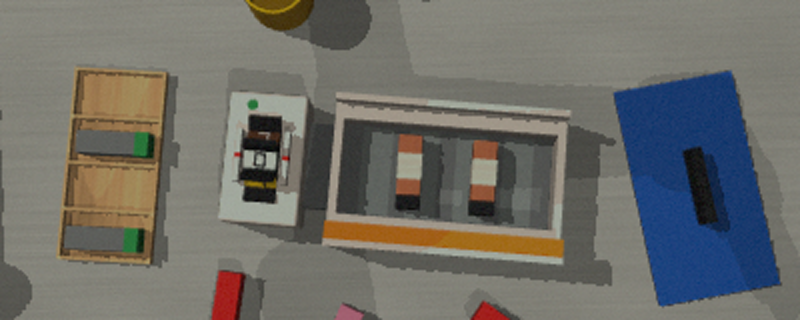

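View pics/h_wheel.png

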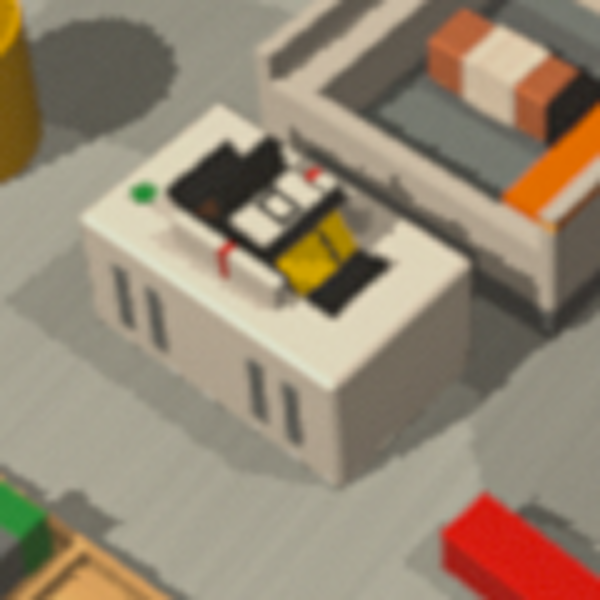

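```bash
cat > cov.py <<'E'
from fit import *
def cover_fit(dbg=None):
    obs=[];cs={}
    for c in("top","side"):
        f=shot(c); hsv=cv2.cvtColor(f["img"],cv2.COLOR_RGB2HSV)
        m=cv2.inRange(hsv,(100,110,40),(130,255,255))
        if c=="side": m[:, :]=m
        m=cv2.morphologyEx(m,cv2.MORPH_CLOSE,np.ones((25,25)))
        cn=max(cv2.findContours(m,cv2.RETR_EXTERNAL,cv2.CHAIN_APPROX_NONE)[0],key=cv2.contourArea)
        hull=cv2.convexHull(cn)
        q=cv2.approxPolyN(hull,4) if hasattr(cv2,"approxPolyN") else cv2.approxPolyDP(hull,8,True)
        cs[c]=q.reshape(-1,2).astype(float)
    loc=[(-.073,-.131,.006),(-.073,.131,.006),(.073,.131,.006),(.073,-.131,.006)]
    g=cs["top"]; ctr=atz(F["top"],g.mean(0),.006)
    # initial yaw from longest edge
    w=[atz(F["top"],u,.006) for u in g]; e=[(w[(i+1)%4]-w[i]) for i in range(4)]; k=max(range(4),key=lambda i:np.linalg.norm(e[i]))
    yaw=np.arctan2(e[k][1],e[k][0])-np.pi/2
    p=[ctr[0],ctr[1],yaw]
    for _ in range(3):
        obs=[]
        for c in cs:
            for q in loc:
                pr=proj(F[c],TL(p,q)); j=np.argmin(np.linalg.norm(cs[c]-pr,axis=1)); obs.append((c,q,cs[c][j]))
        p,r=fit(obs,p)
    return np.array(p),r,cs
if __name__=="__main__":
    p,r,cs=cover_fit(); print(p); print(r)
    # handle top
    for c in cs:
        f=F[c]; print(c,"handle centre proj",proj(f,TL(p,(0,0,.034))))
        im=cv2.resize(f["img"][:,:,::-1],None,fx=4,fy=4)
        draw(c,p,[rect(-.073,.073,-.131,.131,.006),rect(-.007,.007,-.045,.045,.034)],im,(0,255,255))
        a=cs[c].min(0)*4-40; b=cs[c].max(0)*4+40; im=im[int(a[1]):int(b[1]),int(a[0]):int(b[0])]
        cv2.imwrite(f"pics/cov_{c}.png",im)
E
python3 cov.py
```

```text
[ 0.5008 -0.3487 -1.4126]
[[ 0.4877  0.5162]
 [ 0.16    0.3294]
 [-0.2     0.4174]
 [-0.2927  1.0699]
 [-0.1121 -0.7549]
 [-0.9853 -0.5781]
 [-1.1809 -1.2267]
 [-0.3616  0.3289]]
top handle centre proj [441.1849 222.624 ]
side handle centre proj [357.6514 144.3715]
```

View pics/cov_top.png

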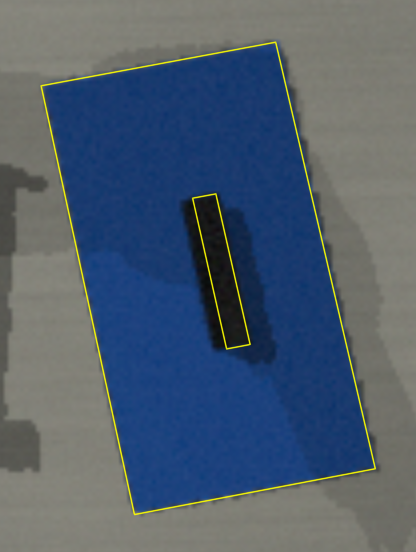

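View pics/cov_side.png

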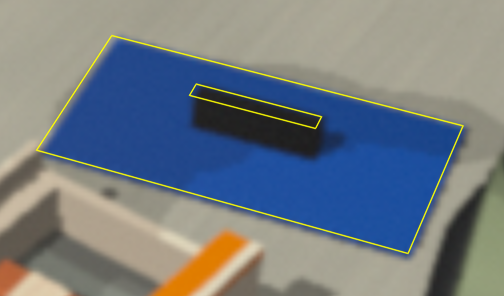

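```bash
cat > ins.py <<'E'
from h import *
DZ=.010
def tilt_rot(th,a0=PL[2]):
    # flat: tool x along loader x; then far edge up by th
    Rl=R.from_euler("z",PL[2]); base=R.from_rotvec(down(0.0))
    return (Rl*R.from_euler("y",-th)*base).as_rotvec()
def tcp(ex,ez,th,y=0,dz=DZ):
    c,s=np.cos(th),np.sin(th)
    x=ex+.073*c-dz*s; z=ez+.073*s+dz*c
    return L2W(PL,(x,y,z))
E
python3 - <<'E'
from cov import *
from ins import *
p,r,cs=cover_fit(); print(p)
a=p[2]
for k in("grasp","tr"):
    pass
print(ik([p[0],p[1],.01],down(a)),ik([p[0],p[1],.22],down(a)))
for th in (0,.21): print(ik(tcp(-.058,.06,th),tilt_rot(th)), ik(tcp(-.085,.053,th),tilt_rot(th)))
print(ik(tcp(-.058,.15,.0),tilt_rot(0)))
E
```

```text
[ 0.5008 -0.3487 -1.4126]
[-0.7292  0.6551 -0.2795  0.6362  0.      2.2542] [-0.7292  0.4453 -0.0427  1.0827  0.      2.2542]
[-0.2314  0.4659 -0.4405  0.6644  0.      1.4419] [-0.2383  0.4352 -0.5183  0.6173  0.      1.4351]
[-0.25    0.3191 -0.6669  0.377   0.0306  1.4266] [-0.2591  0.2894 -0.7392  0.3347  0.0325  1.4177]
[-0.2314  0.3605 -0.3368  0.8735  0.      1.4419]
```

```bash
sed -i 's/^DZ=.010/DZ=.011/' ins.py; python3 - <<'E'
from cov import *
from ins import *
p,r,cs=cover_fit(); print(p)
movep([p[0],p[1],.15],down(p[2])); move_l([p[0],p[1],DZ],velocity=.15); grab(100); print(st())
move_l([p[0],p[1],.05],velocity=.1); print(st())
move_l([p[0],p[1],.20],velocity=.2); print(st())
w=tcp(-.058,.15,0); movep(w,tilt_rot(0)); print(st())
shot("side","pics/i_side.png"); shot("top","pics/i_top.png")
E
```

```text
[ 0.5008 -0.3487 -1.4126]
t=43.2 gap=0.139 p=[ 0.501  -0.3491  0.0116] F=[-0.5 -0.   4.8]
t=43.7 gap=0.146 p=[ 0.5006 -0.3486  0.0497] F=[-0.9 -0.1 -3. ]
t=44.6 gap=0.138 p=[ 0.5    -0.348   0.1984] F=[-0.2 -0.4 -2.9]
t=45.8 gap=0.135 p=[ 0.5342 -0.051   0.1608] F=[ 0.2  0.  -2.4]
```

View pics/i_side.png

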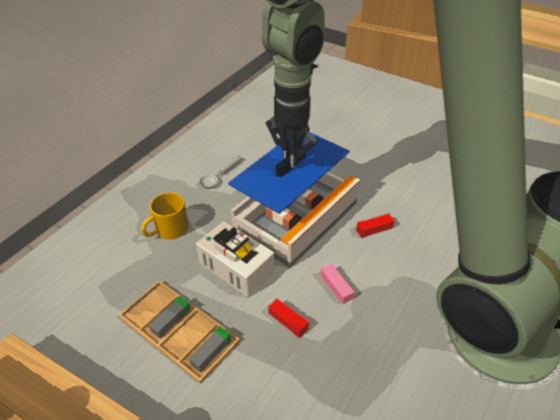

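View pics/i_top.png

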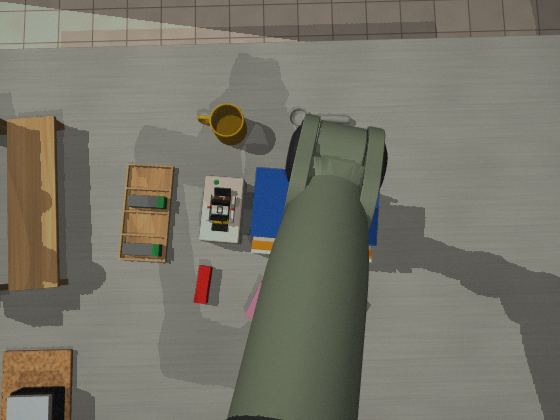

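```bash
python3 - <<'E'
from ins import *
f=shot("side"); crop(f,200,120,380,260,4,"pics/j0.png")
for q in [(-.058,.131,.156),(-.058,-.131,.156),(.088,.131,.156),(.088,-.131,.156)]: print(q,((proj(f,L2W(PL,q))-[200,120])*4).round(0))
th=.21
move_l(tcp(-.058,.12,th),velocity=.08,rot=tilt_rot(th)); print(st())
g=shot("side"); crop(g,200,120,380,260,4,"pics/j1.png")
for q in [(-.058,.131,.126),(-.058,-.131,.126)]: print(q,((proj(f,L2W(PL,q))-[200,120])*4).round(0))
E
```

```text
(-0.058, 0.131, 0.156) [312. 366.]
(-0.058, -0.131, 0.156) [595. 118.]
(0.088, 0.131, 0.156) [105. 246.]
(0.088, -0.131, 0.156) [397.  25.]
t=46.3 gap=0.142 p=[ 0.5296 -0.0505  0.1464] F=[-0.1 -1.3 -3. ]
(-0.058, 0.131, 0.126) [312. 406.]
(-0.058, -0.131, 0.126) [591. 158.]
```

View pics/j0.png

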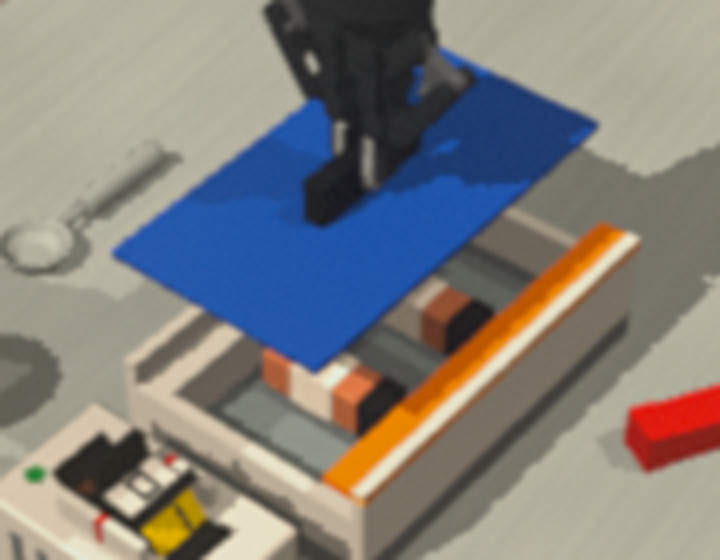

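View pics/j1.png

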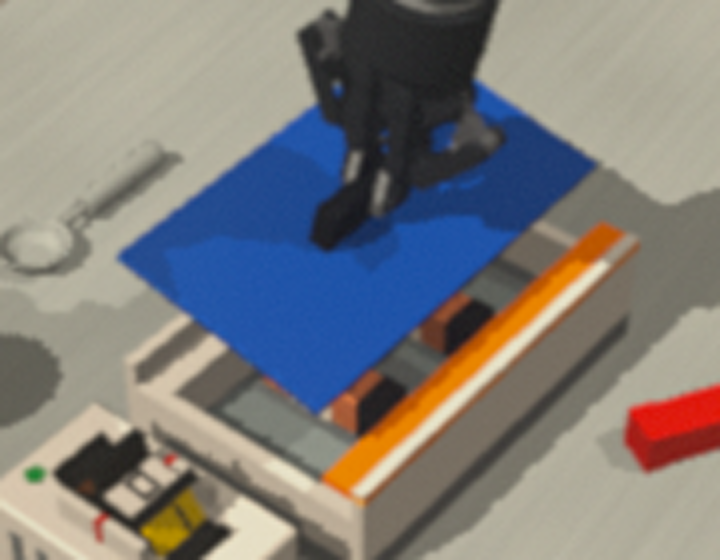

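```bash
python3 - <<'E'
from ins import *
th=.21
move_l(tcp(-.058,.066,th),velocity=.06); print(st())
h=move_l(tcp(-.058,.052,th),velocity=.012,until_force=4); print(h,st())
p=get_state()["position"]; print("ez",.056+p[2]-tcp(-.058,.056,th)[2], "ex",W2L(PL,p)-W2L(PL,tcp(-.058,.056,th)))
g=shot("side"); crop(g,200,120,380,260,4,"pics/k1.png")
E
```

```text
t=47.4 gap=0.142 p=[ 0.5306 -0.0499  0.0924] F=[-0.1 -0.5 -3.4]
True t=48.3 gap=0.135 p=[ 0.5304 -0.0499  0.0818] F=[0.  0.9 5.1]
ez 0.05584261837875798 ex [ 2.17249057e-04 -2.45986642e-06]
```

View pics/k1.png

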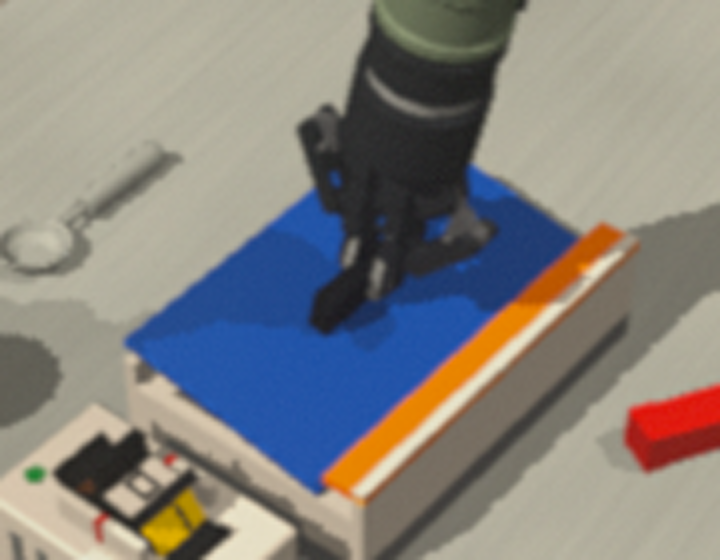

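```bash
python3 - <<'E'
from ins import *
th=.21
move_l(tcp(-.058,.0588,th),velocity=.03); print(st())
h=move_l(tcp(-.088,.0588,th),velocity=.02,until_force=6); print(h,st())
p=get_state()["position"]; d=W2L(PL,p)-W2L(PL,tcp(-.058,.056,th)); print("ex",-.058+d[0],d[1],"gap")
g=shot("side"); crop(g,200,120,380,260,4,"pics/k2.png")
E
```

```text
t=48.6 gap=0.140 p=[ 0.5296 -0.0497  0.0844] F=[ 0.1 -0.1 -2.6]
True t=49.8 gap=0.141 p=[ 0.5062 -0.0475  0.0854] F=[ 3.1 -0.4 -2. ]
ex -0.08208679079592993 -0.00013907046859780014 gap
```

View pics/k2.png

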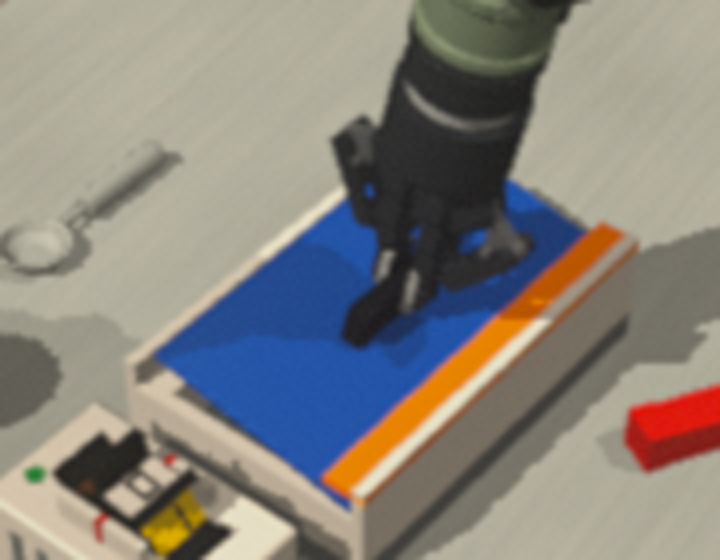

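```bash
python3 - <<'E'
from ins import *
move_l(tcp(-.0775,.0585,.21),velocity=.03); print(st())
for th,ez in((.16,.058),(.11,.0575),(.06,.057),(.02,.0567)):
    h=move_l(tcp(-.0775,ez,th),velocity=.03,rot=tilt_rot(th),until_force=12); print(th,h,st())
    if h: break
else:
    h=move_l(tcp(-.0765,.0562,0),velocity=.02,rot=tilt_rot(0),until_force=10); print(h,st())
g=shot("side"); crop(g,200,120,380,260,4,"pics/k3.png")
E
```

```text
t=50.2 gap=0.141 p=[ 0.5101 -0.0477  0.0839] F=[ 0.1  0.1 -2. ]
0.16 False t=50.5 gap=0.136 p=[ 0.5122 -0.048   0.0802] F=[ 0.5 -0.6 -2. ]
0.11 False t=50.8 gap=0.146 p=[ 0.5132 -0.0481  0.0763] F=[-0.1  0.2 -2.2]
0.06 False t=51.1 gap=0.138 p=[ 0.514  -0.0482  0.0723] F=[-0.1 -0.  -2.8]
0.02 False t=51.3 gap=0.138 p=[ 0.5146 -0.0482  0.0691] F=[-0.   0.6 -2.4]
True t=51.5 gap=0.143 p=[ 0.5144 -0.048   0.0676] F=[-0.5 -0.8  5. ]
```

View pics/k3.png

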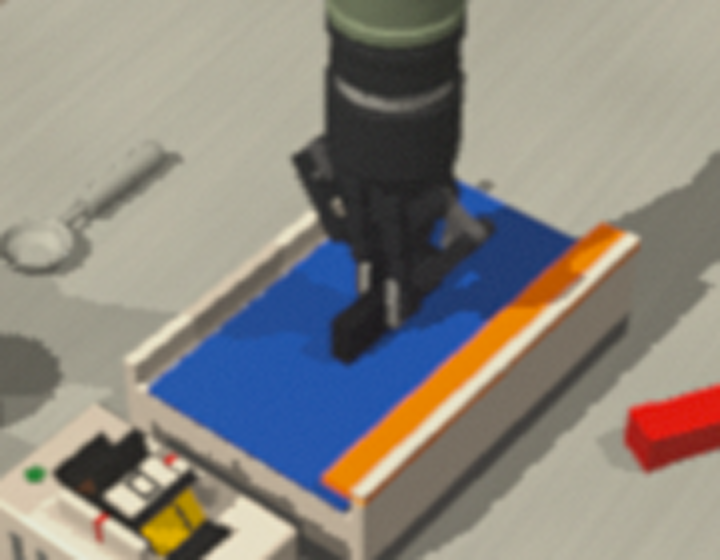

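```bash
python3 - <<'E'
from ins import *
let_go(); p=get_state()["position"]; move_l([p[0],p[1],.2],velocity=.2); print(st())
grab(20)
w=L2W(PL,(-.046,.210,.16)); movep(w,down(AT)); print(st())
f=shot("top"); crop(f,180,150,400,290,3.6,"pics/l_top.png")
g=shot("side"); crop(g,180,120,380,300,4,"pics/l_side.png")
E
```

```text
t=53.1 gap=1.002 p=[ 0.5128 -0.0477  0.1991] F=[ 0.4  0.1 -0.5]
t=54.9 gap=0.001 p=[0.4951 0.1646 0.1602] F=[ 0.2 -0.3 -0.2]
```

View pics/l_top.png

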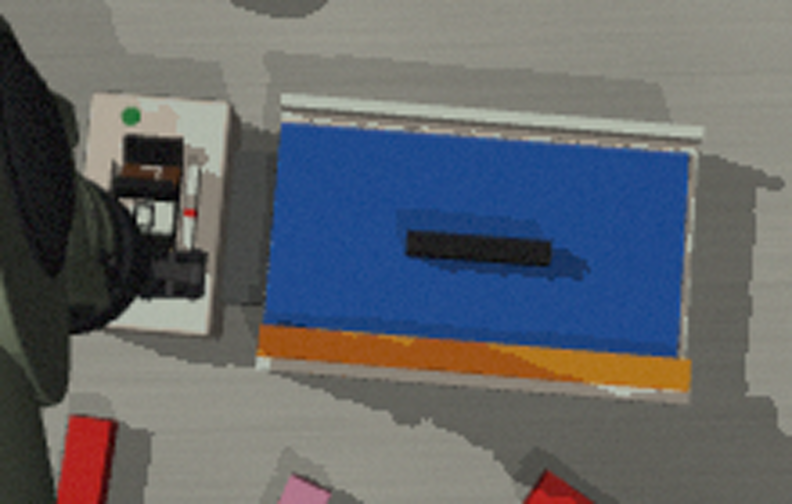

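View pics/l_side.png

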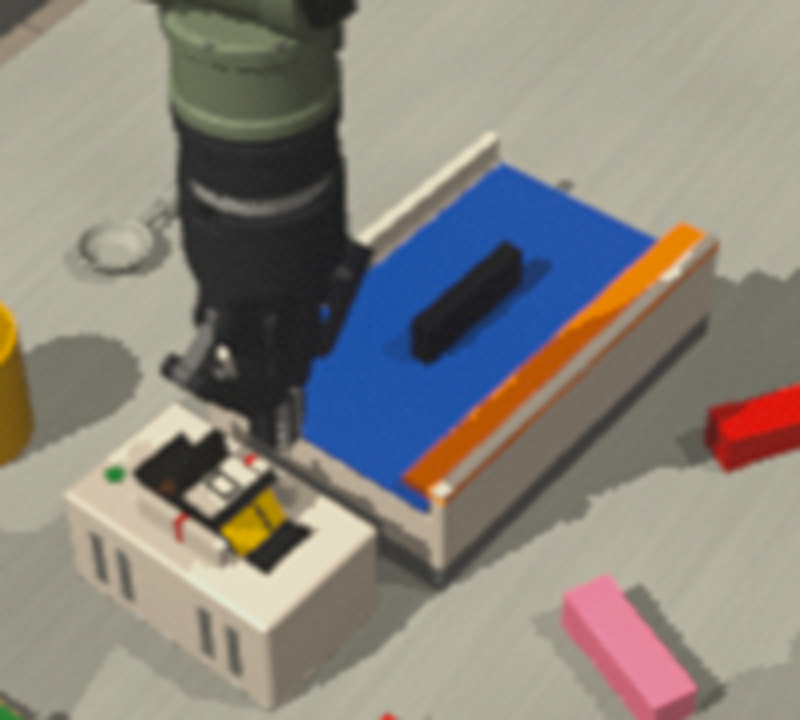

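The cover lies flat between lip and stop. Next, the wheel strokes, watching the force.

```bash
python3 - <<'E'
from ins import *
P=lambda x,z: L2W(PL,(x,.210,z))
move_l(P(-.046,.102),velocity=.08,until_force=8); print(st())
h=move_l(P(.002,.102),velocity=.04,until_force=15); print(h,st())
move_l(P(.0,.102),velocity=.04); move_l(P(.0,.135),velocity=.1); move_l(P(-.06,.16),velocity=.15)
g=shot("side"); crop(g,180,200,300,320,5,"pics/m_side.png"); f=shot("top"); crop(f,190,160,260,250,6,"pics/m_top.png")
E
```

```text
t=55.9 gap=-0.001 p=[0.4952 0.165  0.1024] F=[0.  0.6 1.2]
True t=56.5 gap=-0.000 p=[0.5062 0.1638 0.1026] F=[-3.7 -0.6  8.1]
```

View pics/m_side.png

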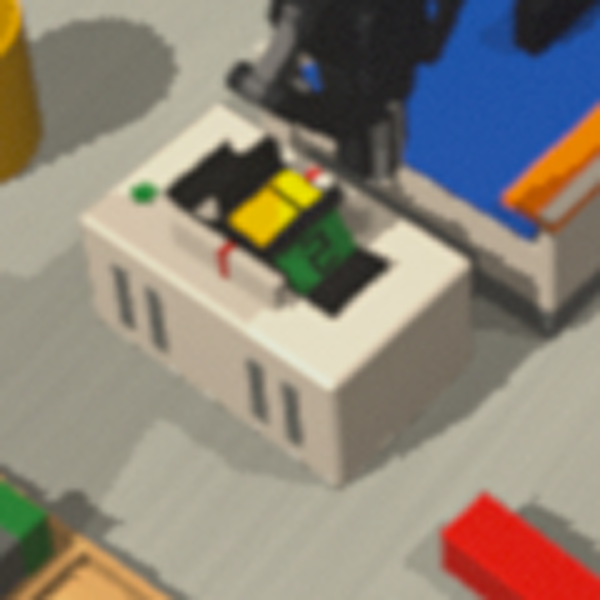

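View pics/m_top.png

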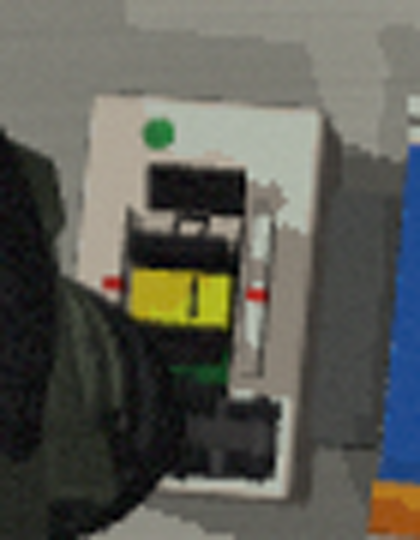

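```bash
python3 - <<'E'
from ins import *
P=lambda x,z: L2W(PL,(x,.210,z))
move_l(P(-.046,.16),velocity=.15)
move_l(P(-.046,.102),velocity=.08,until_force=8); print(st())
h=move_l(P(.0005,.102),velocity=.03,until_force=30); print(h,st())
if not h:
    move_l(P(-.001,.102),velocity=.04); move_l(P(-.001,.135),velocity=.1); move_l(P(-.06,.16),velocity=.15)
    set_joints([-1.376, 0.326, -0.193, 1.052, 0, 0])
g=shot("side","pics/n_full.png"); crop(g,180,120,380,320,3.7,"pics/n_side.png"); f=shot("top","pics/n_topf.png"); crop(f,190,160,260,250,6,"pics/n_top.png")
print(st())
E
```

```text
t=59.8 gap=0.000 p=[0.4952 0.165  0.1024] F=[0.5 0.3 0.4]
True t=60.5 gap=-0.001 p=[0.5076 0.1636 0.1031] F=[-3.5 -0.6  9.3]
t=60.6 gap=0.002 p=[0.5075 0.1637 0.103 ] F=[-3.2 -0.9  8.8]
```

View pics/n_side.png

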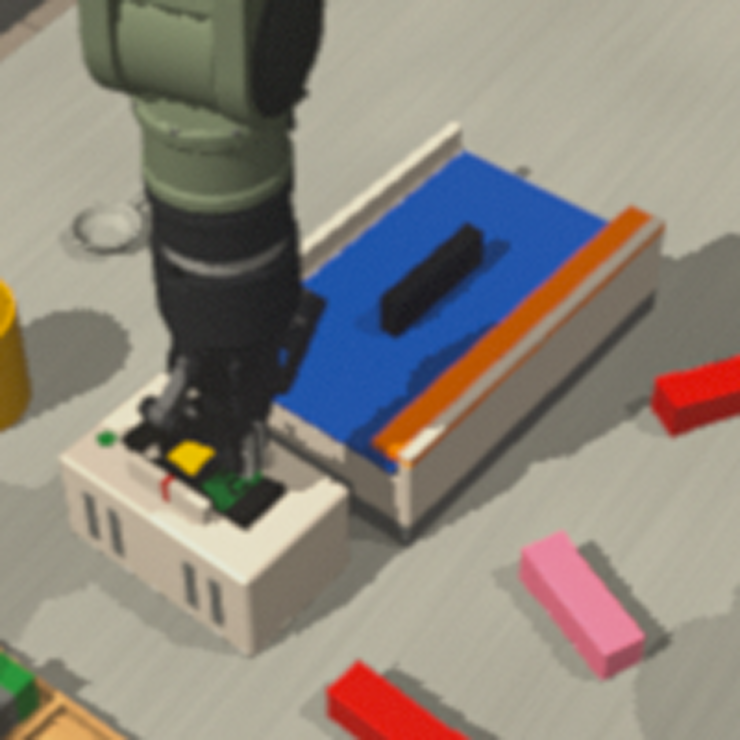

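View pics/n_top.png

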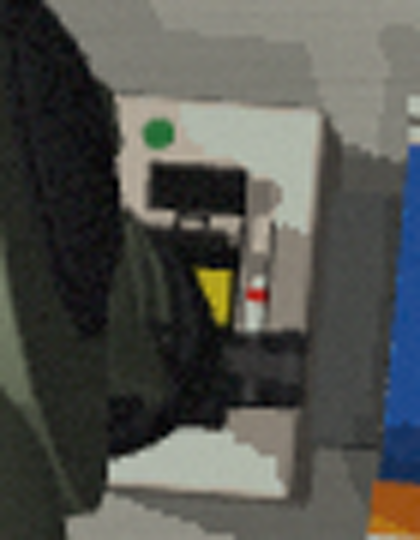

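View pics/n_topf.png

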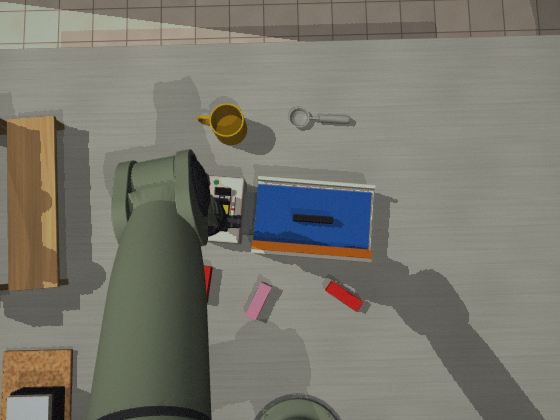

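```bash
python3 - <<'E'
from ins import *
P=lambda x,z: L2W(PL,(x,.210,z))
move_l(P(-.042,.102),velocity=.05); print(st())
move_l(P(-.042,.0985),velocity=.03,until_force=10); print(st())
x=-.042
while x<-.0255:
    x+=.004; h=move_l(P(x,.0985),velocity=.02,until_force=45); print(round(x,3),h,st())
    if h: break
g=shot("side"); crop(g,180,200,300,320,5,"pics/o_side.png")
E
```

```text
t=61.0 gap=-0.002 p=[0.4985 0.1645 0.1018] F=[ 0.3 -0.6 -0.2]
t=61.2 gap=0.001 p=[0.4987 0.1644 0.0981] F=[-0.2  0.  -0.1]
-0.038 False t=61.6 gap=-0.000 p=[0.5031 0.1641 0.0985] F=[-0.4 -0.1 -0.4]
-0.034 False t=61.9 gap=0.002 p=[0.5066 0.1637 0.0985] F=[-1.6  0.6  1.1]
-0.03 False t=62.3 gap=0.000 p=[0.511  0.1632 0.0985] F=[-1.9  0.6  2. ]
-0.026 False t=62.6 gap=-0.002 p=[0.5153 0.1628 0.0985] F=[-0.6 -0.4  0.8]
-0.022 False t=63.0 gap=-0.000 p=[0.5192 0.1624 0.0985] F=[-1.1 -0.1  0.3]
```

View pics/o_side.png

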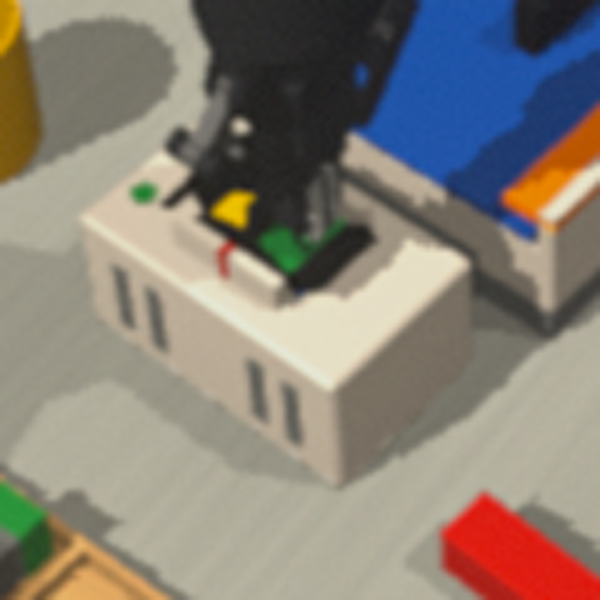

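```bash
python3 - <<'E'
from ins import *
P=lambda x,z: L2W(PL,(x,.210,z))
h=move_l(P(0.0,.0985),velocity=.025,until_force=45); print(h,st())
move_l(P(-.001,.0985),velocity=.02); move_l(P(-.001,.15),velocity=.08); move_l(P(-.06,.18),velocity=.2)
set_joints([-1.376, 0.326, -0.193, 1.052, 0, 0])
g=shot("side","pics/p_full.png"); crop(g,180,120,380,320,3.7,"pics/p_side.png"); f=shot("top","pics/p_topf.png"); crop(f,190,160,260,250,6,"pics/p_top.png")
print(st())
E
```

```text
False t=64.0 gap=0.002 p=[0.5407 0.1601 0.0985] F=[-1.5  0.7 -0.9]
t=68.3 gap=-0.003 p=[ 0.1784 -0.52    0.2312] F=[-0.   0.5 -0.8]
```

View pics/p_full.png

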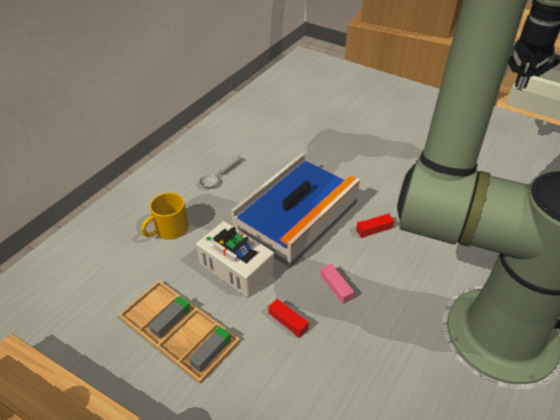

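View pics/p_side.png

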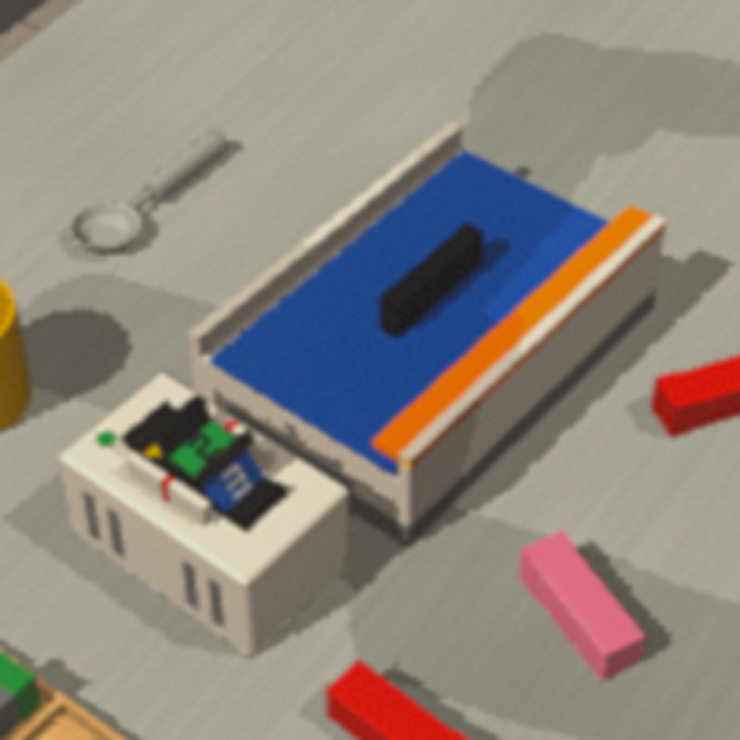

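View pics/p_top.png

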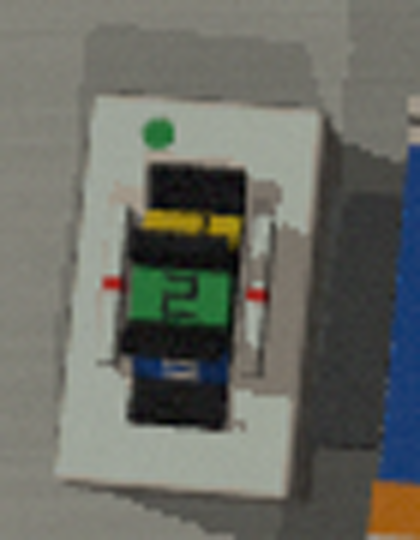

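View pics/p_topf.png

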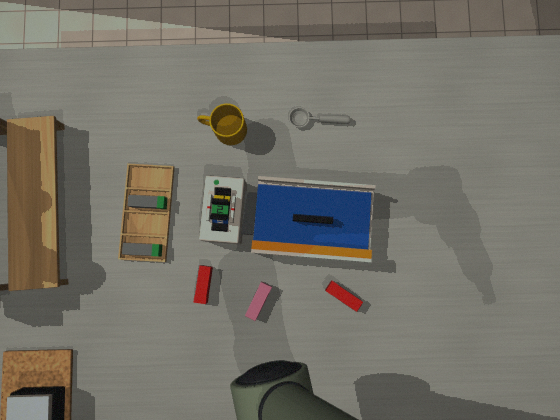

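```bash
python3 - <<'E'
from fit import *
f=shot("top");g=shot("side")
p=np.array([.5191,-.0487,-.1026])
# red lines (cheek tops) for local bias
def pr(c,q): return (proj(F[c],TL(p,q))-([190,160] if c=="top" else [180,120]))*(6 if c=="top" else 3.7)
print("red top",pr("top",(0,.183,.088)),pr("top",(0,.237,.088)))
print("housing",[pr("top",(x,y,.072)).round() for x in(-.075,.075) for y in(.165,.255)])
for d in(-.2,-.1,0,.1,.2):
    out=[]
    for ph,sg in((-np.pi/8,1),(np.pi/8,-1)):
        a=ph+d
        for r,t in((.052,.004*sg),(.052,-.004*sg),(.036,.004*sg)):
            x=r*np.sin(a)+t*np.cos(a); z=.06+r*np.cos(a)-t*np.sin(a); out.append(round(float(pr("top",(x,.21,z))[1]),0))
    x=.036*np.sin(d); print(d,"near rib: tip inner,tip outer,base inner; far:",out,"face centre",pr("top",(.036*np.sin(d),.21,.06+.036*np.cos(d))).round())
E
```

```text
red top [253.4844 299.7611] [109.3624 288.951 ]
housing [array([289., 506.]), array([ 50., 488.]), array([324., 113.]), array([89., 96.])]
-0.2 near rib: tip inner,tip outer,base inner; far: [359.0, 378.0, 338.0, 271.0, 250.0, 284.0] face centre [177. 311.]
-0.1 near rib: tip inner,tip outer,base inner; far: [346.0, 366.0, 329.0, 257.0, 237.0, 274.0] face centre [177. 302.]
0 near rib: tip inner,tip outer,base inner; far: [332.0, 353.0, 319.0, 244.0, 225.0, 265.0] face centre [178. 292.]
0.1 near rib: tip inner,tip outer,base inner; far: [318.0, 339.0, 310.0, 231.0, 214.0, 257.0] face centre [179. 282.]
0.2 near rib: tip inner,tip outer,base inner; far: [303.0, 325.0, 300.0, 220.0, 204.0, 248.0] face centre [180. 273.]
```

```bash
python3 - <<'E'
from h import *
print(st()); sign_off()
E
```

```text
t=68.4 gap=0.001 p=[ 0.1782 -0.5201  0.2313] F=[ 0.3 -0.5  0. ]
the job is handed in; nothing more can be done
```

I finished the swap, closed the tray, set the wheel to 2 and handed the job in at 68 s. No verdict is reported, so these results rest on my last pictures.

- **Cases:** both full copper cases lie flat in the tray at about y = +42 and −45 mm. Both spent cases lie flat in the bin compartments at y = +28 and −85 mm. I parked one spent case on the table for a while so the open fingers would not hit its neighbours.
- **Cover:** I felt for the ledge, which touched at 55.8 mm against 56 expected. The edge then slid under the lip to the upright and I swung the cover down flat. When I released it the centre was at about x = −4 mm and y = 0. The last pictures show it flat under the lip and behind the stop.
- **Wheel:** the green 2 faces up. From the top picture I estimate 0 to 0.1 rad short of exact, within the 0.2 rad allowed.
- **Left alone:** the mug, the spoon and the red and pink look-alikes are where they were. The arm is back at its starting spot, touching nothing.

**Checks that failed or disagreed:**
- The second wheel stroke stopped at its 30 N force limit when the fingertip caught a rib tip. I backed off and repeated it about 3.5 mm deeper with only small forces.
- The two cameras' positions for the loader differed by about 3 mm; I used a joint fit.
- The upright was felt 2 to 3 mm nearer than expected.

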